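Seat the toothed burr in the coffee grinder

ROBOT

A 7-joint arm with a two-finger parallel gripper is mounted at the origin on a cart in front of the work surface, level with it; the furniture and walls round the work are solid. World frame = base frame: x ahead of the robot, y to its left, z up, the work surface at z = 0. Lengths are in m, angles in rad, forces in N, time in s.
With the tool pointing down it reaches from about 0.425 to 1.025 m from the base axis. Payload 9.4 kg.
Tool frame: the origin (TCP) lies on the centre line of the jaws, within the pads' length; the fingertips stand 25 mm ahead of it and the grasp point (between the pads) lies 6 mm ahead of it; z points along the fingers, y is the line along which they close (so a half turn about z gives the same grasp; the last joint's range is limited). The gripper opens to 85 mm and grips with 20 to 120 N. Pads are 22 mm wide; open, the fingers measure 114 mm over their backs; the gripper's body (76 mm by 85 mm) begins 54 mm behind the grasp point. The pads swing forward as they close: fully open they stand 13 mm farther back than shut.
Start: joints at [-1.212, 0.599, -0.003, 1.599, 0.002, 0.943, -0.08], TCP at [0.306, 0.657, 0.256] pointing down, gripper open.
Joint ranges: [-2.57, 2.57], [-0.35, 1.97], [-1.29, 1.29], [0.11, 2.56], [-1.05, 4.19], [0.11, 1.86], [-2.63, 2.63]. Speed limits (rad/s): [2.22, 2.22, 3.01, 3.01, 3.14, 3.14, 3.14].

INTERFACE

Orientations are given as a 3x3 rotation matrix whose columns are the frame's x, y, z axes.
In Python, from bench import manip gives the robot as it stands. Calls block until the motion is done:
- manip.reach(position, orientation): joint-space move of the TCP to a pose.
- manip.movel(position, orientation=None, max_speed=0.15): straight line of the TCP; orientation=None keeps the orientation; max_speed is the mean speed in m/s.
- manip.goto_joints(angles): joint-space move.
- manip.grip(opening): opening from 0.0 (shut) to 1.0 (fully open); the grip force is fixed at half the most; returns when the fingers have stopped.
- manip.hold(seconds).
- manip.ik(position, orientation): joint angles nearest the present ones, or None.
- manip.get_state(): the state.
- manip.get_image(name): name is "scene" or "top" or "wrist"; returns the picture (400x640x3 uint8, blue, green, red); there is no depth.
- manip.calibration(name): a dict with "intrinsics" (3x3 intrinsics, pixels), "rvec" (rotation vector, rad) and "tvec" (3), from world to camera coordinates, as OpenCV has them. Camera axes: x right, y down, z forward; pixel columns grow to the right and rows downward; lengths in m; the calibration is good to about 2 mm. The wrist camera is an equidistant fisheye: a pixel r from the principal point sees the ray r / f radians off the axis. A picture is of the moment at which its call begins: read the wrist's pose just before it. calibration takes no time and is no camera call; for the wrist camera it gives the pose at the moment of the call.
A pose or a line that the arm cannot do raises manip.PlanningError and nothing moves.
- manip.hand_in(): hands the job in; it is judged then, once.
The state is a dict: "clock": time; "joints": joint angles; "qvel": joint speeds; "joint_torque": joint torques, N m; "position": TCP position; "eef_rot": TCP orientation; "ft_force": force on the tool from outside, world axes, zero at the start; "ft_torque": the same for the moment, N m; "width": opening from 0.0 (shut) to 1.0 (fully open); "grasp_force": force on a finger pad.
Only numpy, scipy, OpenCV 4.12 (cv2) and the standard library are available. Lean on these libraries where they do the work, as an engineer would, in place of code of your own. Each camera call takes 0.05 s, during which the arm holds its last target. There are 200 camera calls.

TASK

The grey coffee grinder on the counter is missing its burr. Take the burr with three lugs by its handle, turn it so that its lugs mesh with the three notches in the top of the grinder, and push it down until it is fully home; do not drop it in. Let go of it and leave the four-lug burr where it lies.

Things in the scene. Friction and masses are not known exactly. Their poses are not given: they have to be found in the camera images.
- burr_three: Burr to fit, loose: dark steel disc (bright top) 60 mm across, 16 thick, with 3 lugs (14 wide, same thickness, reaching 44 from the axis) at 0, 120, 240 deg from its x axis. Black handle bar on two posts on top: 52 long along x, 12 wide along y, 38 to 60 mm above the underside; pinch its 12 mm from above. About 0.15 kg. Origin: centre of the underside, z up; starts flat on the counter.
- burr_four: Another machine's burr, to be left alone: same disc and handle but four lugs, at 0, 90, 180, 270 degrees from its x axis; does not fit. The two burrs may lie in either place. Origin: centre of the underside, z up.
- seat (a point): Centre of the floor of the well in the top of the fixed round grey grinder (bright rim, 140 mm across, black spout at -x); 92 mm above the counter, 18 below the rim. Well 72 mm across with 3 notches 30 wide reaching 50 from the axis at 0, 120, 240 deg from the point's x axis; bevelled edges. Burr fully home: its origin here, any lug in any notch. Unmeshed it stands on the rim, 18 mm too high.
- drive_plate (a joint): Steel drive plate, 60 mm across, in the middle of the well; a stiff slide. 0 = up (top 8 mm above the well floor), 0.008 m = fully down; starts within 1 mm of up. It carries the burr's weight, yields to a push of about 8 N and stays where pushed, so a meshed burr still lies 7 to 8 mm too high until pushed down.
There are look-alikes about, which are no part of the job. Leave any orange or yellow look-alike of the burr_three alone.

How it is judged:
By the outcome, as a careful person would: the job done as asked, in the order asked, and still so for the second after the job is handed in, with the robot touching nothing.
It also fails if it takes over 35 s, if anything falls off the work surface, if the arm or the gripper's body presses on something with over 40 N, if the wrist force passes 120 N, or if a joint passes its speed limit or range.

## Working session

There is one attempt and no reset: what is moved stays moved. The work goes in short steps, each a Python script; the robot and the scene stay as the last script left them, time stands still between calls to the robot, and variables do not carry over. Pictures are saved under pics/ and viewed, at most 10 in all, crops included, and the job is handed in when it is done.

```bash
mkdir -p pics; ls; python3 - <<'E'
from bench import manip
import cv2
for n in("top","scene"):
    cv2.imwrite(f"pics/{n}0.png",manip.get_image(n)); c=manip.calibration(n); print(n,c)
print(manip.get_state())
E
```

```text
pics
top {'intrinsics': array([[501.50305869,   0.        , 320.44433272],
       [  0.        , 501.50305869, 207.63674582],
       [  0.        ,   0.        ,   1.        ]]), 'rvec': array([ 1.9022958 , -1.85631653,  0.59078169]), 'tvec': array([-0.24393343,  0.47771339,  1.54325964])}
scene {'intrinsics': array([[364.13030262,   0.        , 319.41657358],
       [  0.        , 364.13030262, 198.14992672],
       [  0.        ,   0.        ,   1.        ]]), 'rvec': array([ 2.05379204, -0.76698376,  0.39784483]), 'tvec': array([-0.55478069,  0.1707785 ,  1.03442065])}
{'clock': 0.1, 'joints': array([-1.21168948,  0.60003935, -0.00252683,  1.6000422 ,  0.00178237,
        0.94291461, -0.07980531]), 'qvel': array([ 0.00028469, -0.00352165,  0.00044233, -0.00161152,  0.00078707,
       -0.0002514 ,  0.00027381]), 'joint_torque': array([ 4.94002394e-03, -7.77986956e+01,  1.57030709e+00, -2.58618540e+01,
        1.27230637e-02,  5.50762066e-03, -3.70304576e-05]), 'position': array([0.30590375, 0.65687765, 0.25551044]), 'eef_rot': array([[-9.06542068e-01,  4.22115214e-01, -4.75110531e-04],
       [ 4.22115462e-01,  9.06541118e-01, -1.31835259e-03],
       [-1.25789453e-04, -1.39569358e-03, -9.99999018e-01]]), 'ft_force': array([-0.69702285,  0.31659589,  0.26779201]), 'ft_torque': array([-0.02634116, -0.01998832,  0.02021605]), 'grasp_force': 0.0, 'width': 1.0025926605003948}
```

View pics/top0.png

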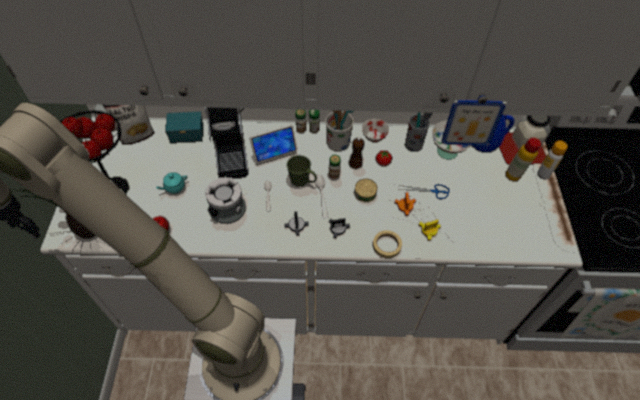

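View pics/scene0.png

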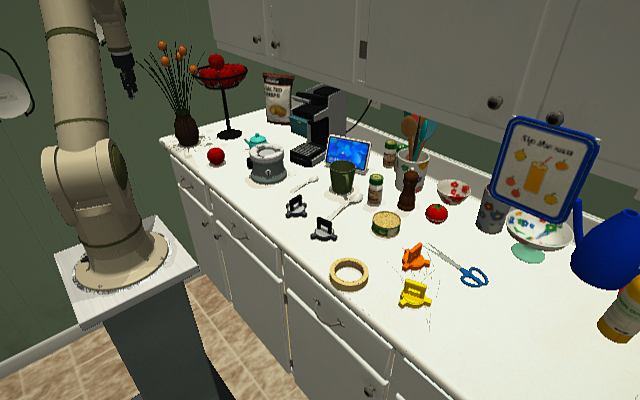

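The grinder is at about (226,200) in top, with the two grey burrs at (297,223) and (340,227). The orange and yellow look-alikes are further right. I'll enlarge the burrs and grinder.

```bash
cat > h.py <<'E'
import numpy as np, cv2
from bench import manip
def cam(n):
    c=manip.calibration(n); return np.array(c["intrinsics"]),cv2.Rodrigues(np.array(c["rvec"]))[0],np.array(c["tvec"])
def unproj(c,uv,z,fish=False):
    K,R,t=c; p=(np.array(uv,float)-K[:2,2])/K[0,0]
    if fish:
        r=np.linalg.norm(p); d=np.array([*(p/max(r,1e-9)*np.sin(r)),np.cos(r)])
    else: d=np.array([p[0],p[1],1])
    o=-R.T@t; d=R.T@d; return o+d*(z-o[2])/d[2]
def proj(c,P,fish=False):
    K,R,t=c; q=R@np.array(P,float)+t
    if fish:
        s=np.hypot(q[0],q[1]); th=np.arctan2(s,q[2]); return q[:2]/max(s,1e-9)*th*K[0,0]+K[:2,2]
    return q[:2]/q[2]*K[0,0]+K[:2,2]
def down(a):  # tool pointing down, jaw-closing axis y at world angle a
    y=np.array([np.cos(a),np.sin(a),0]); z=np.array([0,0,-1.]); return np.column_stack([np.cross(y,z),y,z])
E
python3 - <<'E'
from h import *
t=cv2.imread("pics/top0.png"); s=cv2.imread("pics/scene0.png")
A=cv2.resize(t[175:255,200:360],(800,400),interpolation=cv2.INTER_CUBIC)[:, :]
B=cv2.resize(s[185:250,275:355],(400,325)[:2],interpolation=cv2.INTER_CUBIC)
cv2.imwrite("pics/c1.png",A)
c=cam("top")
for u,z in(((297,223),.016),((340,227),.016),((226,196),.11)): print(unproj(c,u,z))
E
```

```text
[ 0.50600037 -0.14847328  0.016     ]
[ 0.49331021 -0.30428473  0.016     ]
[0.55129217 0.10128366 0.11      ]
```

View pics/c1.png

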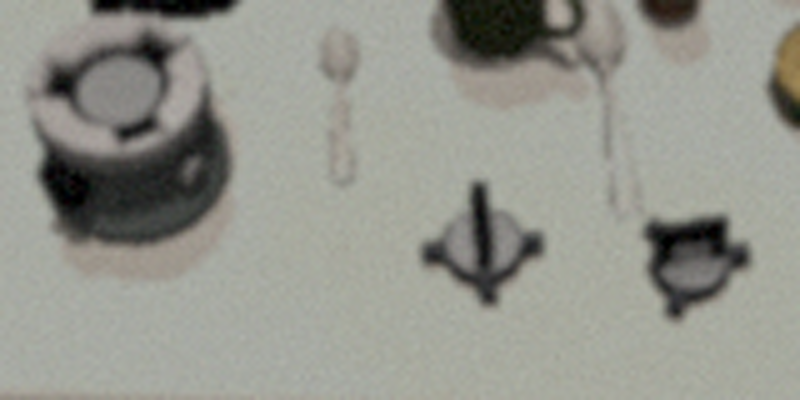

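Left burr (crop 485,250) has lugs left, right and below, plus one under the handle, so it is the four-lug one. The right burr (692,262) has lugs at (740,255), (675,312) and (655,235), so it is the three-lug one. I'll look at it and the grinder with the wrist camera.

```bash
python3 - <<'E'
from h import *
c=cam("top")
f=lambda u,z:unproj(c,(200+u[0]/5,175+u[1]/5),z)
# grinder
cen=f((120,85),.11)
for u in((60,80),(155,45),(133,130)):
    d=f(u,.11)-cen; print("notch",np.degrees(np.arctan2(d[1],d[0])),np.linalg.norm(d))
b=f((692,264),.016)
for u in((740,255),(675,312),(655,235)):
    d=f(u,.016)-b; print("lug",np.degrees(np.arctan2(d[1],d[0])),np.linalg.norm(d))
d=f((725,228),.06)-f((652,235),.06); print("handle",np.degrees(np.arctan2(d[1],d[0])),np.linalg.norm(d)); print(cen,b)
ha=np.arctan2(d[1],d[0])
P=[]
def shot(n):
    k=cam("wrist"); im=manip.get_image("wrist"); cv2.imwrite(f"pics/{n}.png",im); np.savez(f"pics/{n}.npz",K=k[0],R=k[1],t=k[2]); print(n,-k[1].T@k[2],manip.get_state()["position"],manip.get_state()["clock"])
    return im
def best(p,a):
    o=[]
    for k in(0,np.pi):
        q=manip.ik(p,down(a+k))
        if q is not None:o.append((abs(q[6]),a+k,q))
    print([(x[0],x[1]) for x in o]); return min(o,key=lambda x:x[0])[1]
a=best([b[0],b[1],.2],ha+np.pi/2)
manip.reach([cen[0]-.02,cen[1],.30],down(a)); g=shot("wg")
manip.reach([b[0],b[1],.20],down(a)); w=shot("wb")
E
python3 - <<'E'
import cv2,numpy as np
a=cv2.imread("pics/wg.png");b=cv2.imread("pics/wb.png")
cv2.imwrite("pics/wgb.png",np.vstack([cv2.resize(x,(480,300)) for x in(a,b)]))
E
```

```text
notch 85.85326793137297 0.04306042240656011
notch -29.408843338823225 0.04152266892603853
notch -159.94756690376397 0.04113312587891593
lug -75.95561321916409 0.03577248436190757
lug 163.45759446448983 0.04247995995176428
lug 48.09337431022574 0.03612499879743068
handle -81.8543505797968 0.05208840731739716
[0.56849583 0.11055832 0.11      ] [ 0.48973316 -0.29851034  0.016     ]
[(np.float64(1.0074483329944393), np.float64(0.14216840209571302)), (np.float64(1.6025391390562216), np.float64(3.283761055685506))]
wg [0.53863548 0.17917012 0.41787509] [0.54849974 0.11187306 0.2997626 ] 2.3
wb [ 0.48071943 -0.23009658  0.31824235] [ 0.49069787 -0.29720097  0.20016926] 3.9167
```

View pics/wgb.png

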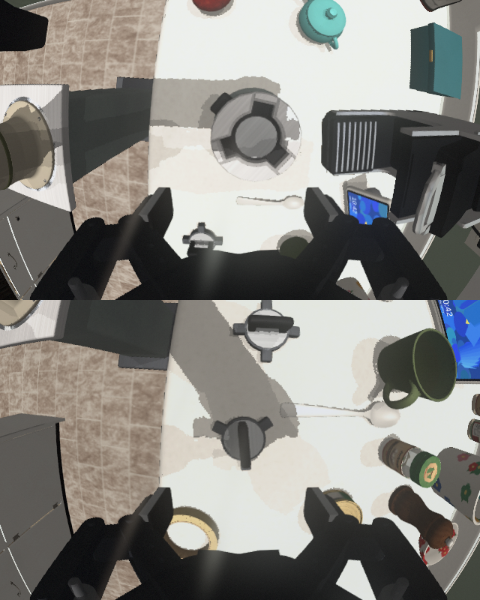

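The grinder is at (340,183) in wg. In wb the three-lug burr is at (322,183) and the four-lug one is above it. I'll enlarge both.

```bash
python3 - <<'E'
import cv2,numpy as np
a=cv2.imread("pics/wg.png")[110:250,270:410];b=cv2.imread("pics/wb.png")[133:233,272:372]
r=lambda x:cv2.resize(x,(400,400),interpolation=cv2.INTER_CUBIC)
cv2.imwrite("pics/c2.png",np.hstack([r(a),r(b)]))
E
```

```text
(no output)
```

View pics/c2.png

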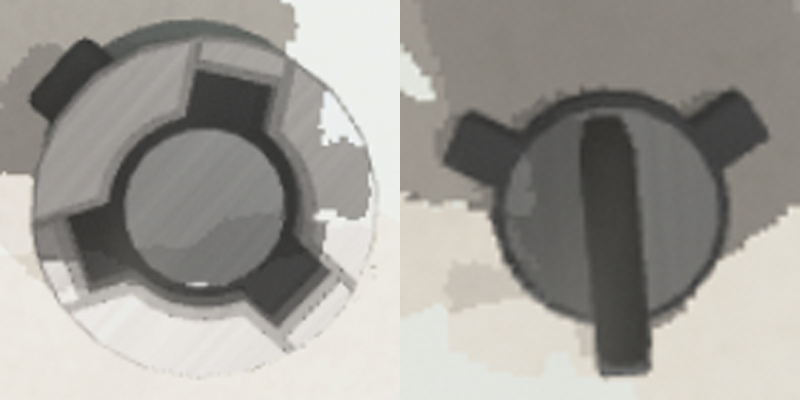

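```bash
cat > m.py <<'E'
from h import *
from scipy.optimize import least_squares
def ld(n): d=np.load(f"pics/{n}.npz"); return d["K"],d["R"],d["t"]
g=ld("wg");b=ld("wb")
G=lambda u,z:unproj(g,(270+(u[0]+.5)*.35-.5,110+(u[1]+.5)*.35-.5),z,True)
B=lambda u,z:unproj(b,(272+(u[0]-400+.5)/4-.5,133+(u[1]+.5)/4-.5),z,True)
def circ(P):
    P=np.array(P)[:,:2]; s=least_squares(lambda x:np.hypot(*(P-x[:2]).T)-x[2],[*P.mean(0),.05]); return s.x,np.abs(s.fun).max()
def tri(P):
    P=np.array(P)[:,:2]; c=P.mean(0); an=np.degrees(np.arctan2(*(P-c).T[::-1])); return c,np.hypot(*(P-c).T),an,an%120
if __name__=="__main__":
    print("rim",circ([G(u,.11) for u in((35,215),(377,195),(200,378),(62,295),(350,290),(290,352),(110,352))]))
    print("plate",circ([G(u,.1) for u in((124,207),(285,207),(204,128),(204,285),(147,150),(261,264),(147,264))]))
    print("notch",tri([G(u,.106) for u in((232,77),(79,250),(299,290))]))
    print("disc",circ([B(u,.016) for u in((497,210),(727,210),(560,307),(665,307),(530,280),(700,280),(612,102))]))
    h0,h1=B((607,117),.06),B((626,368),.06); d=h1-h0
    print("handle",(h0+h1)/2,np.hypot(*d[:2]),np.degrees(np.arctan2(d[1],d[0])))
    dc=circ([B(u,.016) for u in((497,210),(727,210),(560,307),(665,307),(530,280),(700,280),(612,102))])[0]
    for u in((455,137),(754,113)):
        d=B(u,.016)[:2]-dc[:2]; print("lug",np.degrees(np.arctan2(d[1],d[0])),np.hypot(*d))
E
python3 m.py
```

```text
rim (array([0.57379798, 0.11423986, 0.06163391]), np.float64(0.0012591405213943849))
plate (array([0.57333762, 0.11517087, 0.02995965]), np.float64(0.0004113242807333474))
notch (array([0.57239115, 0.11659198]), array([0.04805178, 0.04813015, 0.04790163]), array([  87.26423677, -152.47538525,  -32.52428753]), array([87.26423677, 87.52461475, 87.47571247]))
disc (array([ 0.49817807, -0.29641151,  0.02823837]), np.float64(0.0009114857714326539))
handle [ 0.49746366 -0.29399337  0.06      ] 0.05605130464559784 -77.18156579296756
lug 162.26366640239604 0.04371158177979574
lug 44.311974906705046 0.04288668324667828
```

```bash
cat >> h.py <<'E'
BC=np.array([.498,-.2955]); BA=np.radians(-77); SC=np.array([.5732,.1155]); NA=np.radians(87.4)
def st(m=""):
    s=manip.get_state(); print(m,round(s["clock"],2),s["position"].round(4),s["ft_force"].round(1),"w",round(s["width"],3),"g",round(s["grasp_force"],1),"q7",s["joints"][6].round(2)); return s
def shot(n):
    k=cam("wrist"); im=manip.get_image("wrist"); cv2.imwrite(f"pics/{n}.png",im); np.savez(f"pics/{n}.npz",K=k[0],R=k[1],t=k[2]); return im
E
python3 - <<'E'
from h import *
Rg=down(BA+np.pi/2)
manip.reach([*BC,.13],Rg); manip.movel([*BC,.055],max_speed=.1); st("down")
manip.grip(0.0); st("grip")
manip.movel([*BC,.22],max_speed=.15); s=st("lift")
for k in (0,120,-120,180,60,-60):
    phi=NA+np.radians(k)
    if k in(0,120,-120):
        q=manip.ik([*SC,.24],down(phi+np.pi/2)); print(k,None if q is None else q.round(2))
im=shot("lift"); cv2.imwrite("pics/lift_c.png",im)
E
```

```text
down 5.2 [ 0.4982 -0.2957  0.0555] [ 0.1 -0.2  0.1] w 1.0 g 0.0 q7 1.03
grip 5.87 [ 0.498  -0.2955  0.0551] [-0.5  0.6  2.2] w 0.129 g 59.8 q7 1.03
lift 7.12 [ 0.4976 -0.2952  0.2192] [-0.4  0.5 -1. ] w 0.126 g 59.2 q7 0.93
0 [ 0.02  0.48 -0.45  1.92  0.29  0.8   2.51]
120 [-0.82  0.56  0.79  1.98 -0.54  0.83 -0.81]
-120 [-0.42  0.45  0.18  1.95 -0.11  0.74  0.82]
```

View pics/lift_c.png

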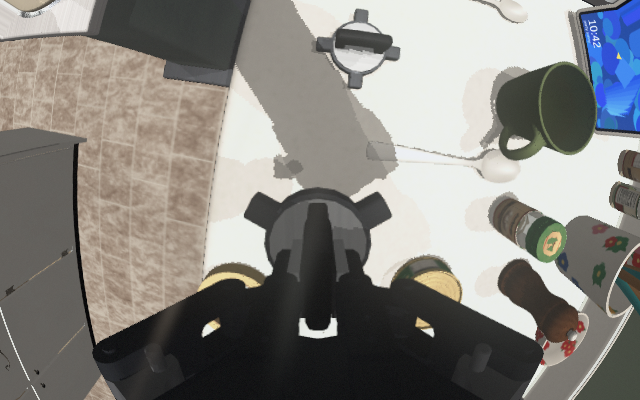

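Held level, with the lugs symmetric at (253,203) and (382,202). I'll estimate the in-hand offset, then go above the well at the -120 option.

```bash
python3 - <<'E'
from h import *
d=np.load("pics/lift.npz"); c=(d["K"],d["R"],d["t"])
s=st(); z=s["position"][2]-.055+.016
L,R=[unproj(c,u,z,True)[:2] for u in((253,203),(382,202))]
v=(R-L)/np.linalg.norm(R-L); print("span",np.linalg.norm(R-L),"expect",2*.044*np.sin(np.pi/3))
# L->R direction: burr x axis is perpendicular
n=np.array([np.cos(BA),np.sin(BA)]); ang=np.degrees(np.arctan2(v[1],v[0]));print("LR dir",ang,"burr angle",ang-90, ang+90)
x=np.array([v[1],-v[0]]); x*=np.sign(x@n)
cen=(L+R)/2+x*.022; e=cen-s["position"][:2]; print("centre offset along handle",e@x,"across",e@v)
phi=NA-np.radians(120)
manip.reach([*SC,.24],down(phi+np.pi/2)); st("over")
manip.movel([*SC,.19],max_speed=.1); st(); cv2.imwrite("pics/over.png",shot("over"))
E
```

```text
7.17 [ 0.4976 -0.2952  0.2191] [ 1.3  0.2 -1. ] w 0.127 g 59.2 q7 0.93
span 0.06906418900499049 expect 0.07621023553303059
LR dir 13.458585950244233 burr angle -76.54141404975577 103.45858595024423
centre offset along handle -0.0014509257500307442 across -1.2027954239905653e-05
over 8.71 [0.5734 0.1137 0.24  ] [ 0.1 -0.1 -0.8] w 0.129 g 59.2 q7 0.82
 9.36 [0.5735 0.1152 0.1901] [-0.  -0.5 -1.1] w 0.133 g 59.2 q7 0.84
```

View pics/over.png

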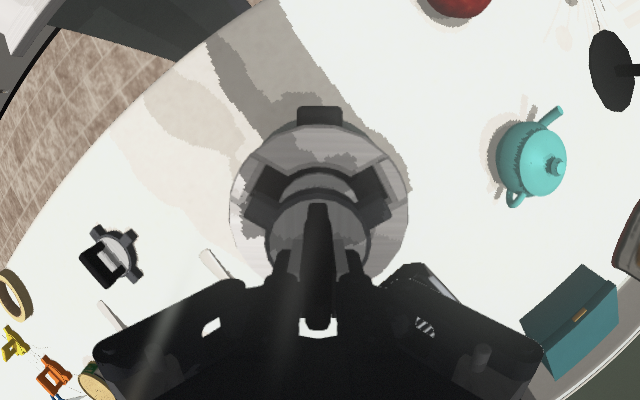

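Aligned: the notches are symmetric behind the lugs. Lowering with force checks.

```bash
python3 - <<'E'
from h import *
for z in(.17,.161,.156):
    manip.movel([*SC,z],max_speed=.05); s=st(z)
    if s["ft_force"][2]>15: print("blocked"); break
else:
    for z in(.152,.149,.147,.1455):
        manip.movel([*SC,z],max_speed=.03); s=st(z)
        if s["ft_force"][2]>35: break
cv2.imwrite("pics/in.png",shot("in")[80:330,170:470])
E
```

```text
0.17 9.96 [0.5731 0.1154 0.1697] [ 0.2  0.3 -2.6] w 0.128 g 59.2 q7 0.85
0.161 10.29 [0.573  0.1155 0.1606] [-0.1 -0.3  0.2] w 0.132 g 59.2 q7 0.85
0.156 10.54 [0.573  0.1155 0.1557] [ 0.8 -1.2 -1.3] w 0.133 g 59.2 q7 0.85
0.152 10.82 [0.5734 0.1155 0.152 ] [-0.1  0.5 -0.9] w 0.133 g 59.4 q7 0.85
0.149 11.07 [0.5733 0.1155 0.149 ] [-0.2  0.2 -0.3] w 0.13 g 59.6 q7 0.85
0.147 11.32 [0.5733 0.1156 0.1471] [-1.6  0.8  2.2] w 0.133 g 59.8 q7 0.85
0.1455 11.57 [0.5733 0.1155 0.147 ] [-5.3 -0.6 20.7] w 0.133 g 62.4 q7 0.85
```

View pics/in.png

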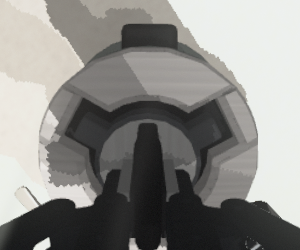

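The stop is stiff at the expected 0.147 height (20 N). I'll release, back off, then check the handle-top height (0.152 if home) by gently touching it with shut fingers, which also pushes it home if it isn't.

```bash
python3 - <<'E'
from h import *
manip.movel([*SC,.147],max_speed=.03); manip.grip(.45); st("open")
manip.movel([*SC,.21],max_speed=.1); manip.grip(0.); st("shut")
manip.movel([*SC,.181],max_speed=.08); st()
for z in(.179,.178,.177,.176,.175):
    manip.movel([*SC,z],max_speed=.03); s=st(z)
    if s["ft_force"][2]>14: break
manip.movel([*SC,.30],max_speed=.15); manip.grip(1.); st("up")
cv2.imwrite("pics/end.png",cv2.resize(shot("end")[90:290,200:440],(720,600)))
E
```

```text
open 12.25 [0.5732 0.1154 0.1468] [-0.4 -0.3  0.1] w 0.445 g 0.0 q7 0.85
shut 13.48 [0.5732 0.1155 0.2098] [-0.1 -0.  -0. ] w 0.0 g 0.0 q7 0.83
 13.99 [0.5731 0.1154 0.1807] [1.  0.5 0.8] w 0.003 g 0.0 q7 0.84
0.179 14.24 [0.5733 0.1155 0.1792] [ 0.3 -0.1  0.2] w 0.0 g 0.0 q7 0.84
0.178 14.49 [0.5732 0.1155 0.1781] [ 0.5  0.8 -1.2] w 0.0 g 0.0 q7 0.84
0.177 14.74 [0.5733 0.1155 0.1772] [-0.4 -0.1  2.5] w 0.004 g 1.3 q7 0.84
0.176 14.99 [0.5734 0.1155 0.1771] [-3.5 -0.5 14.1] w -0.001 g 6.8 q7 0.85
up 16.75 [0.5732 0.1155 0.3001] [-0.2 -0.6  0.7] w 0.999 g 0.0 q7 0.81
```

View pics/end.png

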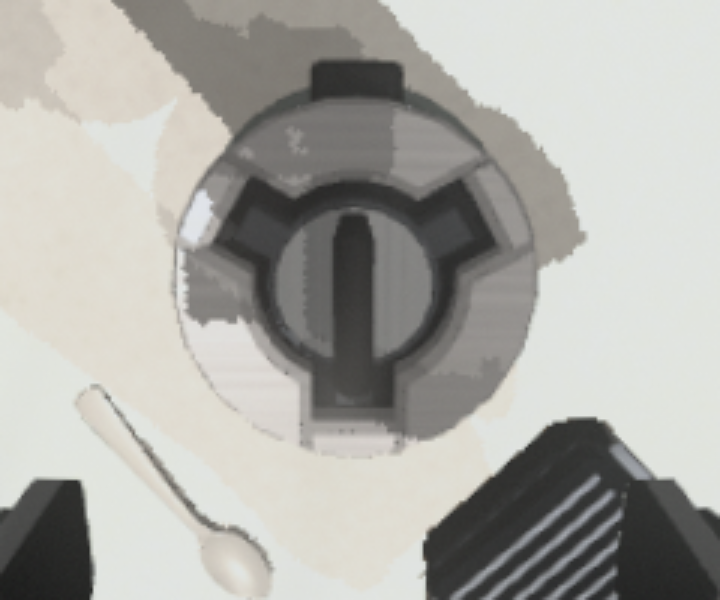

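The handle top stops hard at 0.152, which is exactly home. The picture shows all three lugs in their notches, with the handle upright at (352,300).

```bash
python3 -c "
from bench import manip
print(manip.hand_in())"
```

```text
the job is handed in; nothing more can be done
None
```

The three-lug burr is meshed with the grinder's notches, pushed fully home (handle top measured at 152 mm, as expected) and released. The four-lug burr was not touched, and the job was handed in at about 17 s.

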